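# Set a glass plate to the line on a scoring board and clamp it

## Robot

A 7-joint arm with a two-finger parallel gripper is mounted at the origin on a cart in front of the work surface, level with it; the furniture and walls round the work are solid. World frame = base frame: x ahead of the robot, y to its left, z up, the work surface at z = 0. Lengths are in m, angles in rad, forces in N, time in s.
With the tool pointing down it reaches from about 0.4 to 0.85 m from the base axis. Payload 10.4 kg.
Tool frame: the origin (TCP) lies midway between the tips of the shut fingers; the grasp point (between the pads) lies 19 mm behind it; z points along the fingers, y is the line along which they close (so a half turn about z gives the same grasp; the last joint's range is limited). The gripper opens to 87 mm and grips with 3 to 60 N. Pads are 19 mm wide; open, the fingers measure 117 mm over their backs; the gripper's body (75 mm by 190 mm) begins 51 mm behind the grasp point.
Start: joints at [1.316, 0.332, -0.065, 1.46, 0.022, 1.35, -0.088], TCP at [0.144, -0.608, 0.223] pointing down, gripper open.
Joint ranges: [-2.6, 2.6], [-0.5, 2.12], [-1.47, 1.34], [0.16, 2.42], [-1.27, 4.41], [0.06, 2.06], [-2.6, 2.6]. Speed limits (rad/s): [2.22, 2.22, 2.79, 2.79, 3.14, 3.14, 3.14].

## Interface

Orientations are given as a unit quaternion [x, y, z, w].
In Python, from bench import r gives the robot as it stands.
- The arm moves only by the tool arm_command, never from a script. Its argument "moves" is one flat list of numbers, 4 for each row, row after row: the shift along the tool's x, y, z in cm, then the turn about the tool's z in degrees. A call has 1 to 12 rows; each row shifts and turns the commanded pose from where the row before left it, along the tool's axes as they then stand; what a row does not reach is not made up. A row lasts 1/12 s, in which the tool goes at most 41.7 mm and 7.16 degrees, less where a joint would pass 70% of its speed; a pose out of reach is approached as far as the arm can. A call with a gripper value outside its range is refused whole. "fingers" is the opening in per cent of the stroke, from 0 (shut) to 100 (fully open), set as the call begins (left out, the last holds). The fingers move at their own pace and stop on an object; "squeeze" is the grip in N (left out, the last holds). Time passes only in rows, so rows that do not move let the fingers close. It gives the time, the measured TCP pose, the force, the opening and the grip force at its end, in the units of the state.
- r.read_state(): the state, without advancing time (a new reading comes with each control period).
- r.camera(name): name is "scene" or "top" or "wrist"; returns the picture (384x512x3 uint8, red, green, blue); there is no depth.
- r.camera_info(name): a dict with "fx", "fy", "cx", "cy" (pixels), "origin" and "attitude" of the camera in the world. Camera axes: x right, y up, looking along -z (the intrinsics and any distortion apply to the point x, -y, -z); pixel columns grow to the right and rows downward; lengths in m; the calibration is good to about 2 mm. A picture is of the moment at which its call begins: read the wrist's pose just before it. camera_info takes no time and is no camera call; for the wrist camera it gives the pose at the moment of the call.
- r.close_job(): hands the job in; it is judged then, once.
The state is a dict: "time": time; "joint_positions": joint angles; "joint_vel": joint speeds; "joint_torque": joint torques, N m; "ee_pos": TCP position; "eef_rot": TCP orientation; "ft_force": force on the tool from outside, world axes, zero at the start; "torque": the same for the moment, N m; "width": finger opening in m; "grip_force": force on a finger pad.
Only numpy, scipy, OpenCV 4.12 (cv2) and the standard library are available. Lean on these libraries where they do the work, as an engineer would, in place of code of your own. Each camera call takes 0.05 s, during which the arm holds its last target. There are 200 camera calls.

## Task

Get the glass plate ready for scoring: push it gently sideways until its whole long side is home against the fence of the board, then slide it along the fence, under the raised hold-down bar, until its leading edge meets the red line (there is no stop there; do not move the line). Then swing the hold-down bar down by its black handle and press it so that its rubber nose grips the plate and keeps it there; it is glass, so never force it, and leave the bottles and the beaker alone.

Things in the scene. Friction and masses are not known exactly. Their poses are not given: they have to be found in the camera images.
- board: Dark glass-scoring board. Bed top 20 mm above the worktop; bed spans x -75 to +85, y -145 to +145 mm from the origin, which lies at worktop height. Board x points across the bed to the fence (away from the robot), y along the fence in the sliding direction (to the robot's left). A red scriber lies on the bed at x -52, y +70 to +135 mm, 12 mm high; the bar's pivot ears stand behind the fence.
- fence_face (a point): Straight aluminium fence on the far side of the bed, 280 mm long, 12 mm thick, 14 mm high above the bed. Origin on its working face (the face toward the robot), at mid-length, at bed height; axes as the board's, so its face is the plane x = 0 and the plate belongs at x < 0.
- glass: Loose frosted pale green glass plate with dark green edges, 80 mm (its x) x 120 mm (its y) x 6 mm, about 145 g, lying flat on the right-hand part of the bed, a little off the fence and a little skewed. Origin at the centre of its underside; its +x long side is the one that goes against the fence, its +y short side is the leading edge.
- lead_edge (a point): Middle of the leading (+y) short edge of the glass plate, half way up its thickness.
- fence_corner_lead (a point): Leading corner of the plate's fence-side long edge, half way up its thickness (plate x +40, y +60 mm).
- fence_corner_trail (a point): Trailing corner of the plate's fence-side long edge (plate x +40, y -60 mm).
- red_line (a point): Middle of the red line (1.5 x 36 mm) scribed across a steel setting slide let in flush with the bed, so the plate slides over it. Axes as the board's: the line runs along x. Its place along the bed varies: 20 to 50 mm left of the hold-down bar, always left of the plate's start. A brass screw, 11 mm across and 6 mm high, stands on the slide 29 mm beyond the line.
- hold_bar (a joint): Hinge of the aluminium hold-down bar (16 x 9 mm) above board y +45 mm; axis along board y, at board x +72 mm, 43 mm above the worktop. 0 = level, positive = raised (1.4 to 1.65 at the start). The pivot is stiff by friction (0.6 N m, about 4 N at the handle): the bar stays at any angle, and once pressed down it keeps its nose pressure, up to about 10 N.
- handle (a point): Centre of the black roller-shaped cross handle at the free end of the hold-down bar: 22 mm in diameter, 32 mm long along board y, flat ends, its axis parallel to the hinge axis and 160 mm from it. With the bar down it overhangs the near edge of the board, its axis 43 mm above the worktop.
- spindle_hole (a point): Point on the middle of the bar, 67 mm from the hinge axis, where a screw spindle passes through it. The spindle ends below in a rubber nose, 10 mm thick and 32 mm wide. How far it is screwed out differs (3 mm either way), so the nose meets the plate at a bar angle of -0.05 to +0.05: feel for it. The nose presses about 2.4 times as hard as the handle is pushed, less the friction.
- reagent_bottle: Clear bottle with a dark blue cap, 48 mm across, 94 mm high, standing left of the board. Origin under its base. Leave alone.
- clear_beaker: Clear plastic beaker, 61 mm across, 69 mm high, standing at the near right of the board. Origin under its base. Leave alone.
- amber_bottle: Small brown bottle with a tan cap, 39 mm across, 105 mm high, standing behind the board. Origin under its base. Leave alone.
Things that resemble listed ones, but are neither listed nor needed, are in the scene too. There is more than one size of the glass; the job needs the larger.

How it is judged:
By the outcome, as a careful person would: the job done as asked, in the order asked, and still so for the second after the job is handed in, with the robot touching nothing.
It also fails if it takes over 72 s, if anything falls off the work surface, if the arm or the gripper's body presses on something with over 40 N, if the wrist force passes 120 N, or if a joint passes its speed limit or range.

## Working session

There is one attempt and no reset: what is moved stays moved. The work goes in short steps, Python scripts to look and compute and a tool call to move; the robot and the scene stay as the last step left them, time stands still between calls to the robot, and variables do not carry over. Pictures are saved under pics/ and viewed, at most 10 in all, crops included, and the job is handed in when it is done.

Besides the shell and the picture viewer there is one more tool, called after "Request:" as name(argument=value, ...) on one line, values as JSON. arm_command: Moves the arm, as the interface text tells. Its arguments: {"type":"object","properties":{"moves":{"type":"array"},"fingers":{"type":"number"},"squeeze":{"type":"number"}},"required":["moves"]}

```bash
ls; mkdir -p pics
python3 - <<'E'
from bench import r
import cv2
s=r.read_state();print(s['time'],s['ee_pos'],s['eef_rot'],s['width'])
for n in("top","scene"):
    im=r.camera(n);cv2.imwrite(f"pics/{n}0.png",im[:,:,::-1]);i=r.camera_info(n);print(n,i)
a=cv2.imread("pics/top0.png");b=cv2.imread("pics/scene0.png")
cv2.imwrite("pics/t1.png",cv2.resize(a,(800,600),interpolation=cv2.INTER_CUBIC))
cv2.imwrite("pics/s1.png",cv2.resize(b,(800,600),interpolation=cv2.INTER_CUBIC))
E
```

```text
pics
0.0 [ 0.1434878  -0.60791804  0.22174228] [ 9.93290906e-01  1.15640273e-01 -1.09522822e-04 -7.00965490e-04] 0.08723698404145322
top {'fx': 485.73223570987574, 'fy': 485.73223570987574, 'cx': 255.40506715683023, 'cy': 192.37450204049955, 'origin': array([ 0.41549093, -0.14129267,  1.33356382]), 'attitude': array([ 0.0302001 , -0.04231871, -0.69919994,  0.71303333])}
scene {'fx': 435.88125932171533, 'fy': 435.88125932171533, 'cx': 255.73694503500815, 'cy': 197.67013856113527, 'origin': array([-0.15372972,  0.60191517,  1.05575888]), 'attitude': array([-0.14369843,  0.36631393,  0.85535405, -0.33694854])}
```

View pics/t1.png

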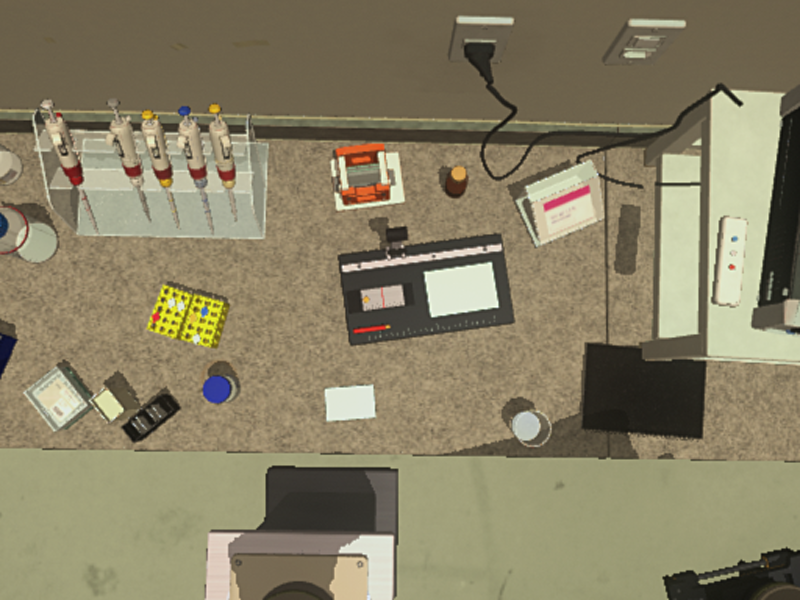

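View pics/s1.png

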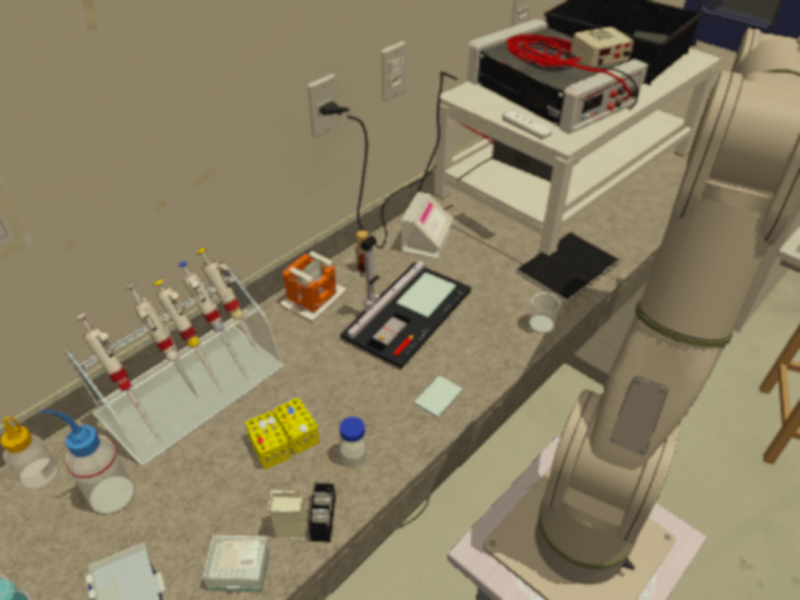

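The top view (800x600) shows the board at (425,290). The candidates for the glass are the large plate on the board at (462,290) and the smaller sheet on the worktop at (350,403), so I choose the one on the board. The red line is at (383,297), the raised handle at (397,235), and the red scriber at (371,328). The scene view confirms that the bar stands upright at (370,270). The beaker is at (530,427) and the amber bottle at (456,180).

```bash
cat > h.py <<'E'
import numpy as np, cv2
from scipy.spatial.transform import Rotation as R
def ray(info,px):
    px=np.atleast_2d(np.asarray(px,float))
    d=np.c_[(px[:,0]-info['cx'])/info['fx'],-(px[:,1]-info['cy'])/info['fy'],-np.ones(len(px))]
    return np.asarray(info['origin']),R.from_quat(info['attitude']).apply(d)
def plane(info,px,z):
    o,d=ray(info,px); return o+d*((z-o[2])/d[:,2])[:,None]
def proj(info,P):
    c=R.from_quat(info['attitude']).inv().apply(np.atleast_2d(P)-info['origin'])
    return np.c_[info['cx']-info['fx']*c[:,0]/c[:,2],info['cy']+info['fy']*c[:,1]/c[:,2]]
def rect(m):
    c=max(cv2.findContours(m,cv2.RETR_EXTERNAL,cv2.CHAIN_APPROX_NONE)[0],key=cv2.contourArea)
    return c,cv2.minAreaRect(c)
E
python3 - <<'E'
from h import *
from bench import r
i=r.camera_info("top");a=cv2.imread("pics/top0.png");
hsv=cv2.cvtColor(a,cv2.COLOR_BGR2HSV)
roi=np.zeros(a.shape[:2],np.uint8);roi[145:225,212:332]=255
g=cv2.inRange(hsv,(30,5,150),(95,90,255))&roi
g[:,:265]=0
c,q=rect(g);print("glass",q);P=plane(i,cv2.boxPoints(q),.026);print(P.round(4),np.linalg.norm(np.diff(P,axis=0),axis=1))
# board: dark
d=(cv2.inRange(hsv,(0,0,0),(180,255,75))&roi)|g
d=cv2.morphologyEx(d,cv2.MORPH_CLOSE,np.ones((15,15)));d=cv2.morphologyEx(d,cv2.MORPH_OPEN,np.ones((9,9)))
c,q=rect(d);print("board",q);B=plane(i,cv2.boxPoints(q),.02);print(B.round(4),np.linalg.norm(np.diff(B,axis=0),axis=1))
rd=(cv2.inRange(hsv,(0,90,100),(8,255,255))|cv2.inRange(hsv,(172,90,100),(180,255,255)))&roi
n,l,st,ce=cv2.connectedComponentsWithStats(rd)
for k in range(1,n):print("red",st[k],plane(i,ce[k],.02).round(4))
crop=a[140:232,205:335];cv2.imwrite("pics/c1.png",cv2.resize(crop,None,fx=6,fy=6,interpolation=cv2.INTER_CUBIC))
E
```

```text
glass ((294.8443298339844, 184.94898986816406), (29.163183212280273, 44.037872314453125), 81.57302856445312)
[[ 0.6021 -0.2037  0.026 ]
 [ 0.6224 -0.3223  0.026 ]
 [ 0.5436 -0.3344  0.026 ]
 [ 0.5237 -0.2165  0.026 ]] [0.12031024 0.0797169  0.11959215]
board ((271.0591735839844, 178.4215087890625), (70.90157318115234, 106.18730926513672), 82.01067352294922)
[[ 0.6634 -0.0458  0.02  ]
 [ 0.711  -0.3343  0.02  ]
 [ 0.5174 -0.3622  0.02  ]
 [ 0.4718 -0.0776  0.02  ]] [0.29237404 0.19561602 0.28814256]
red [244 184   3  13  14] [[ 0.5557 -0.1332  0.02  ]]
red [226 208  21   6  66] [[ 0.5012 -0.1115  0.02  ]]
```

View pics/c1.png

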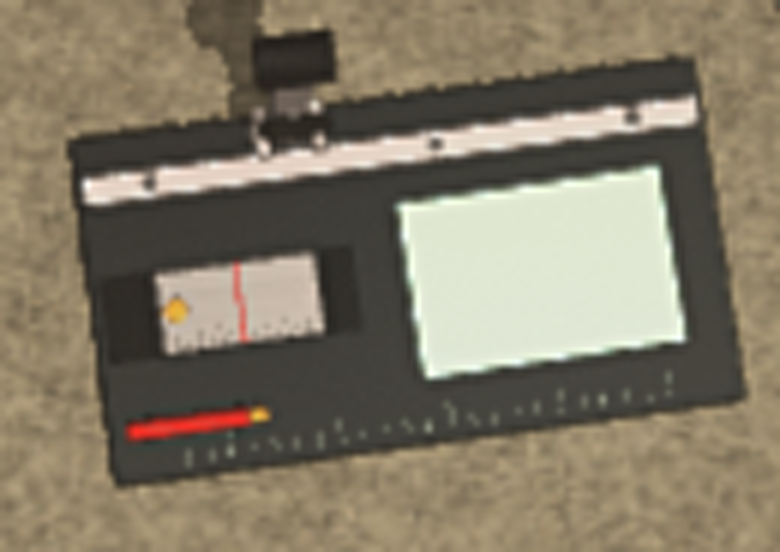

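The crop confirms the choice: the large plate is on the bed, and its size measures 120 x 80 mm. The red line is at crop (240,300), about board y +76, and the fence strip runs along the top. Next I work out the approach pose.

```bash
cat >> h.py <<'E'
yaw=np.radians(9.1); BO=np.array([.5687,-.208])
def setboard(o,y):
    global BO,yaw; BO=np.array(o);yaw=y
def b2w(x,y): 
    c,s=np.cos(yaw),np.sin(yaw); return BO+np.array([c*x-s*y,s*x+c*y])
def w2b(p):
    c,s=np.cos(yaw),np.sin(yaw);d=np.atleast_2d(p)[:,:2]-BO; return np.c_[c*d[:,0]+s*d[:,1],-s*d[:,0]+c*d[:,1]]
def delta(s,target):  # world target xyz -> tool cm
    return R.from_quat(s['eef_rot']).inv().apply(np.asarray(target)-s['ee_pos'])*100
def toolyaw(s): 
    x=R.from_quat(s['eef_rot']).apply([1,0,0]);return np.degrees(np.arctan2(x[1],x[0]))
E
python3 - <<'E'
from h import *
from bench import r
s=r.read_state();i=r.camera_info("wrist");T=R.from_quat(s['eef_rot'])
print("cam in tool",T.inv().apply(i['origin']-s['ee_pos']),"look",T.inv().apply(R.from_quat(i['attitude']).apply([0,0,-1])),i['fx'],i['cx'],i['cy'])
print(toolyaw(s))
for n,(x,y,z) in dict(push=(-.10,-.06,.2),view=(-.05,-.04,.25)).items():
    w=b2w(x,y);print(n,w,delta(s,[*w,z]))
t=r.camera_info("top")
print("beaker",w2b(plane(t,[530*.64,420*.64],.0)),"amber",w2b(plane(t,[456*.64,190*.64],.0)),"handle",w2b(plane(t,[397*.64,233*.64],.2)),"ears",w2b(plane(t,[253,162],.045)))
E
```

```text
cam in tool [ 0.08277832  0.00016403 -0.16225654] look [-3.01295905e-01  2.14891713e-04  9.53530666e-01] 309.5470471312547 251.28683701321097 196.7919393244472
13.28086365412037
push [ 0.4794481  -0.28306064] [ 40.16180089 -23.9009868    2.21263823]
view [ 0.52565563 -0.25540446] [ 45.29396602 -25.53735128  -2.78568073]
beaker [[-0.24711416 -0.14992609]] amber [[ 0.17526636 -0.08216433]] handle [[0.07419602 0.04220044]] ears [[0.06924545 0.04341395]]
```

Request:
arm_command(moves=[2,-1.2,0,0.5,3.4,-2,0,0.5,3.4,-2,0,0.5,3.4,-2,0.2,0.5,3.4,-2,0.2,0.5,3.4,-2,0.2,0.5,3.4,-2,0.2,0.5,3.4,-2,0.2,0.5,3.4,-2,0.2,0.2,3.4,-2,0.2,0,3.4,-2,0.2,0,2,-1.2,0.2,0], fingers=100)

```text
time: 1.1
ee_pos: [0.4784, -0.3136, 0.2043]
eef_rot: [0.997, 0.081, 0.0, -0.001]
ft_force: [1.6, 0.2, -0.1]
width: 0.087
grip_force: 0.0
```

Request:
arm_command(moves=[1.5,-0.9,0.2,0,0,0,0,0,0,0,0,0])

```text
time: 1.35
ee_pos: [0.4889, -0.3057, 0.202]
eef_rot: [0.997, 0.08, -0.0, -0.0]
ft_force: [0.1, 1.2, -0.5]
width: 0.0872
grip_force: 0.0
```

Run:
```python
from h import *
from bench import r
s=r.read_state();i=r.camera_info("wrist");im=r.camera("wrist")[:,:,::-1];cv2.imwrite("pics/w1.png",im)
np.save("w1.npy",i,allow_pickle=True);print(s['time'],s['ee_pos'],toolyaw(s),s['ft_force'])
cv2.imwrite("pics/w1b.png",cv2.resize(im,(800,600),interpolation=cv2.INTER_CUBIC))
```

```text
1.35 [ 0.48894137 -0.30571504  0.20202565] 9.193857351102427 [ 0.14165646  1.20333971 -0.52551721]
```

View pics/w1b.png

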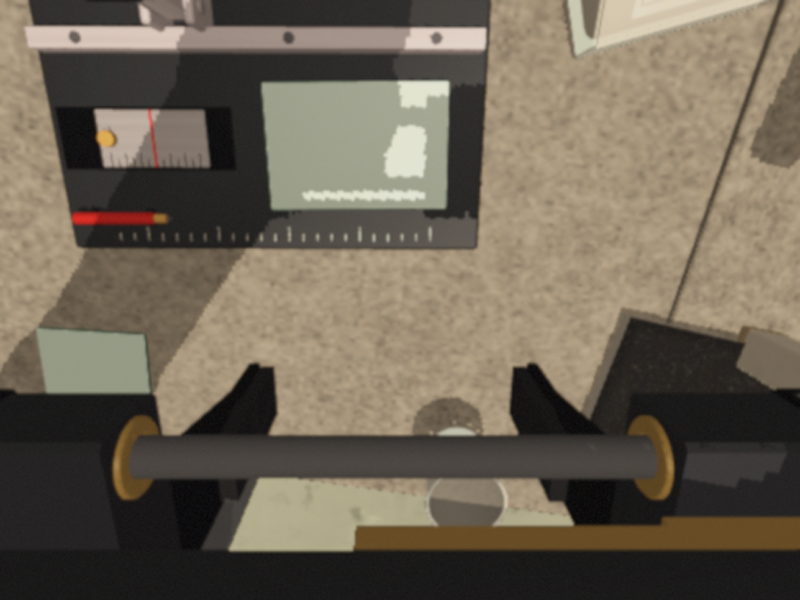

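The wrist view shows the fence's lower boundary at row ~51 (800x600), the plate corners at about (262,82), (449,80), (447,208) and (272,209), and the red line at (153,138). I fit lines to these edges at sub-pixel accuracy.

```bash
cat >> h.py <<'E'
def edge(g,p0,p1,half,n=40,sign=0):
    """sub-pixel edge points: along segment p0-p1, search normal +-half for strongest gradient; robust line fit -> end points"""
    p0,p1=np.array(p0,float),np.array(p1,float);t=(p1-p0)/np.linalg.norm(p1-p0);nr=np.array([-t[1],t[0]])
    k=np.arange(-half,half+.01,.25);out=[]
    for u in np.linspace(0,1,n):
        q=p0+u*(p1-p0)+k[:,None]*nr
        v=cv2.remap(g,q[:,0].astype(np.float32)[None],q[:,1].astype(np.float32)[None],cv2.INTER_LINEAR)[0].astype(float)
        v=cv2.GaussianBlur(v[None],(0,0),3)[0];d=np.gradient(v);d=d*sign if sign else abs(d);j=d.argmax();out.append(q[j])
    vx,vy,x,y=cv2.fitLine(np.float32(out),cv2.DIST_HUBER,0,.01,.01).ravel()
    f=lambda p:np.array([x,y])+np.dot(p-np.array([x,y]),[vx,vy])*np.array([vx,vy])
    res=np.abs((np.array(out)-[x,y])@[-vy,vx]);return f(p0),f(p1),np.median(res)
E
python3 - <<'E'
from h import *
i=np.load("w1.npy",allow_pickle=True).item();g=cv2.cvtColor(cv2.imread("pics/w1.png"),cv2.COLOR_BGR2GRAY).astype(np.float32)
s=.64
def E(n,a,b,z,h=4,sign=0):
    p,q,e=edge(g,np.array(a)*s,np.array(b)*s,h,sign=sign);P=plane(i,[p,q],z)
    d=P[1]-P[0];ang=np.degrees(np.arctan2(d[1],d[0]));print(n,"px",p.round(1),q.round(1),"res",round(e,2),"ang",round(ang,2),"board",(w2b(P)*1000).round(1).tolist(),"w",P[:,:2].round(4).tolist())
E("fence",(480,51),(60,51),.02)
E("bednear",(470,247),(90,247),.02)
E("bedright",(480,235),(488,70),.02)
E("bedleft",(77,235),(46,70),.02)
E("pl fence",(440,81),(272,83),.026)
E("pl near",(438,209),(282,209),.026)
E("pl lead",(271,200),(263,92),.026)
E("pl trail",(447,200),(449,92),.026)
c=cv2.imread("pics/w1.png").astype(int);m=((c[:,:,2]-c[:,:,1])>50).astype(np.uint8)
n,l,st,ce=cv2.connectedComponentsWithStats(m[:150]) 
for k in range(1,n):
    if st[k,4]>8:print("red",st[k],(w2b(plane(i,ce[k],.02))*1000).round(1))
E
```

```text
fence px [307.2  31.2] [38.4 30.7] res 0.11 ang 99.1 board [[53.0, -139.5], [53.0, 128.5]] w [[0.6431, -0.3374], [0.6007, -0.0727]]
bednear px [300.8 159.4] [ 57.6 158.3] res 0.06 ang 98.93 board [[-76.2, -139.6], [-75.4, 133.4]] w [[0.5155, -0.3579], [0.4731, -0.0882]]
bedright px [305.4 150.3] [311.3  44.7] res 0.14 ang 9.0 board [[-66.0, -144.2], [40.7, -144.4]] w [[0.5264, -0.3608], [0.6317, -0.3441]]
bedleft px [ 47.3 150.8] [26.9 45.3] res 0.07 ang 8.9 board [[-67.0, 143.3], [39.7, 142.9]] w [[0.4799, -0.0771], [0.5853, -0.0606]]
pl fence px [281.6  50.9] [174.1  52.1] res 0.05 ang 99.76 board [[34.2, -114.0], [32.9, -6.7]] w [[0.6205, -0.3152], [0.6023, -0.2094]]
pl near px [280.3 132.9] [180.5 133.5] res 0.1 ang 99.52 board [[-46.3, -115.2], [-47.1, -7.7]] w [[0.5412, -0.329], [0.5234, -0.2231]]
pl lead px [172.7 128.1] [167.1  59. ] res 0.11 ang 9.6 board [[-41.4, 0.2], [26.6, 0.8]] w [[0.5278, -0.2144], [0.5948, -0.203]]
pl trail px [285.5 128. ] [287.1  58.9] res 0.09 ang 9.7 board [[-41.1, -120.5], [26.9, -119.8]] w [[0.5471, -0.3335], [0.6142, -0.3221]]
red [95 70  6 37 74] [[-0.3 77.5]]
red [ 46 135  53   9 439] [[-54.3 114.2]]
```

Run:
```python
from h import *
from bench import r
s=r.read_state()
w=b2w(-.072,-.060);print(w,delta(s,[*w,.024]))
```

```text
[ 0.50709569 -0.27863221] [ 2.34174803 -2.4974603  17.8171995 ]
```

Request:
arm_command(moves=[1.2,-1.2,2,0,1.1,-1.3,3,0,0,0,3.5,0,0,0,3.5,0,0,0,2.5,0,0,0,1.5,0,0,0,0.9,0,0,0,0.4,0,0,0,0,0,0,0,0,0])

```text
time: 2.23
ee_pos: [0.5078, -0.279, 0.0306]
eef_rot: [0.997, 0.079, 0.001, 0.001]
ft_force: [-0.2, 0.0, 0.2]
width: 0.0866
grip_force: 0.0
```

Request:
arm_command(moves=[0,0,0.2,0,0,0,0.2,0,0,0,0,0,0,0,0,0])

```text
time: 2.57
ee_pos: [0.5076, -0.2783, 0.0258]
eef_rot: [0.997, 0.079, 0.0, 0.0]
ft_force: [-0.1, -0.5, 0.6]
width: 0.0872
grip_force: 0.0
```

Request:
arm_command(moves=[0,0,0.3,0,0.3,0,0,0,0.3,0,0,0,0.3,0,0,0,0.2,0,0,0,0.2,0,0,0,0.2,0,0,0,0.2,0,0,0,0.2,0,0,0,0.2,0,0,0,0,0,0,0])

```text
time: 3.48
ee_pos: [0.5287, -0.2748, 0.0226]
eef_rot: [0.997, 0.079, 0.0, 0.0]
ft_force: [0.4, 0.0, -0.1]
width: 0.0868
grip_force: 0.0
```

Request:
arm_command(moves=[0.2,0,0,0,0.2,0,0,0,0.2,0,0,0,0,0,0,0])

```text
time: 3.82
ee_pos: [0.5347, -0.2737, 0.0226]
eef_rot: [0.997, 0.079, 0.0, 0.0]
ft_force: [-0.3, 0.5, 0.4]
width: 0.0869
grip_force: 0.0
```

Request:
arm_command(moves=[0.2,0,0,0,0.2,0,0,0,0.2,0,0,0,0,0,0,0])

```text
time: 4.15
ee_pos: [0.5388, -0.2732, 0.0224]
eef_rot: [0.997, 0.079, -0.002, -0.0]
ft_force: [-8.3, 0.2, 5.4]
width: 0.0867
grip_force: 3.8
```

Run:
```python
from h import *
from bench import r
s=r.read_state();i=r.camera_info("wrist");im=r.camera("wrist")[:,:,::-1];cv2.imwrite("pics/w2.png",im)
np.save("w2.npy",i,allow_pickle=True);print(s['time'],s['ee_pos'],toolyaw(s),s['ft_force'],w2b(s['ee_pos'])*1000)
cv2.imwrite("pics/w2b.png",cv2.resize(im,(800,600),interpolation=cv2.INTER_CUBIC))
```

```text
4.15 [ 0.53880107 -0.27323811  0.0223648 ] 9.049270186017152 [-8.32541197  0.17591409  5.42953709] [[-39.84055249 -59.68824946]]
```

View pics/w2b.png

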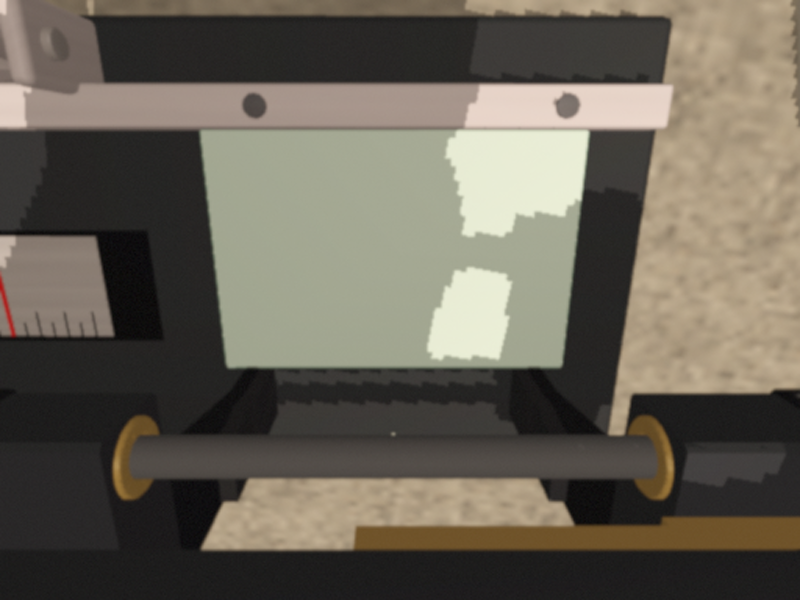

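The plate's fence edge now lies on the fence line at row ~129 along its full length, from x=201 to 588, with 8 N felt. I back off and go round to the trailing edge.

Request:
arm_command(moves=[-0.4,0,0,0,-1.5,0,0,0,-0.5,0,-3,0,0,0,-4,0,0,0,-3.5,0,1.2,1.5,0,0,2,2.2,0,0,2,2.2,0,0,1.8,2.1,0,0,0.7,0,0,7,0,0,0,7,0,0,0,7], fingers=35)

```text
time: 5.2
ee_pos: [0.606, -0.3432, 0.127]
eef_rot: [0.994, -0.106, 0.0, -0.0]
ft_force: [-0.2, 0.6, -0.3]
width: 0.0311
grip_force: 0.0
```

Request:
arm_command(moves=[0,0,0,7,0,0,0,7,0,0,0,7,0,0,0,7,0,0,0,7,0,0,0,7,0,0,0,7,0,0,0,7,0,0,0,7,0,0,0,6,0,0,0,0])

```text
time: 6.12
ee_pos: [0.6054, -0.3433, 0.1276]
eef_rot: [0.759, -0.651, 0.0, -0.0]
ft_force: [-0.1, 0.3, 0.2]
width: 0.0306
grip_force: 0.0
```

Run:
```python
from h import *
from bench import r
s=r.read_state()
w=b2w(.013,-.142);print(s['time'],s['ee_pos'],s['ft_force'],s['width'],toolyaw(s),w2b(s['ee_pos']),delta(s,[*w,.024]))
print(s['joint_positions'])
i=r.camera_info("wrist");im=r.camera("wrist")[:,:,::-1];cv2.imwrite("pics/w3.png",im)
np.save("w3.npy",i,allow_pickle=True)
cv2.imwrite("pics/w3b.png",cv2.resize(im,(800,600),interpolation=cv2.INTER_CUBIC))
```

```text
6.1167 [ 0.60544309 -0.34333364  0.12757556] [-0.06194418  0.31059931  0.17349952] 0.03060746746420937 -81.17223215913927 [[ 0.01487652 -0.13944152]] [ 0.25376383  0.19359311 10.35749788]
[ 0.48210204  0.5447123  -0.04604171  1.36329855  0.02511655  1.23341695
 -2.55310085]
```

View pics/w3b.png

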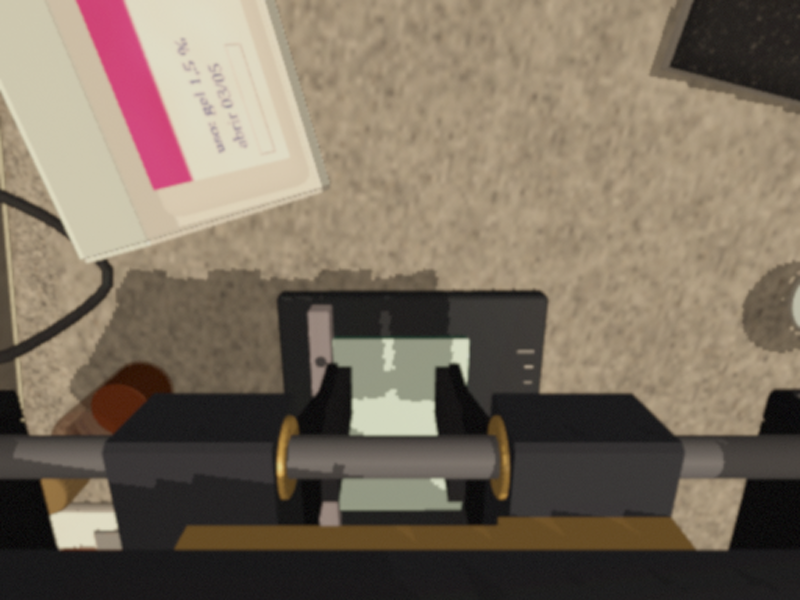

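The plate lies along the fence and is clear of the bottle. Joint 7 is at -2.55, close to its limit, and the slide would push it past, so I use the half-turn-equivalent orientation.

Request:
arm_command(moves=[0,0,0,-7,0,0,0,-7,0,0,0,-7,0,0,0,-7,0,0,0,-7,0,0,0,-7,0,0,0,-7,0,0,0,-7,0,0,0,-7,0,0,0,-7,0,0,0,-7,0,0,0,-7])

```text
time: 7.17
ee_pos: [0.6052, -0.3436, 0.1276]
eef_rot: [0.999, 0.032, 0.0, 0.0]
ft_force: [-0.0, 0.1, 0.6]
width: 0.0303
grip_force: 0.0
```

Request:
arm_command(moves=[0,0,0,-7,0,0,0,-7,0,0,0,-7,0,0,0,-7,0,0,0,-7,0,0,0,-7,0,0,0,-7,0,0,0,-7,0,0,0,-7,0,0,0,-7,0,0,0,-7,0,0,0,-7])

```text
time: 8.17
ee_pos: [0.6052, -0.3437, 0.1277]
eef_rot: [0.721, 0.693, 0.0, 0.0]
ft_force: [-0.1, 0.1, -0.2]
width: 0.0306
grip_force: 0.0
```

Request:
arm_command(moves=[0,0,0,-7,0,0,0,-5.3,0,0,0,0,0,0,0,0])

```text
time: 8.5
ee_pos: [0.6051, -0.3437, 0.1276]
eef_rot: [0.647, 0.762, 0.0, 0.0]
ft_force: [0.3, 0.6, -0.3]
width: 0.0308
grip_force: 0.0
```

Run:
```python
from h import *
from bench import r
s=r.read_state()
w=b2w(.013,-.142);print(s['time'],s['ee_pos'],s['ft_force'],s['width'],toolyaw(s),w2b(s['ee_pos']),delta(s,[*w,.024]),s['joint_positions'][6])
i=r.camera_info("wrist");im=r.camera("wrist")[:,:,::-1];cv2.imwrite("pics/w4.png",im);np.save("w4.npy",i,allow_pickle=True)
cv2.imwrite("pics/w4b.png",cv2.resize(im,(800,600),interpolation=cv2.INTER_CUBIC))
```

```text
8.5 [ 0.60508157 -0.34373759  0.12759788] [ 0.28107296  0.60336723 -0.33561694] 0.030824336203187672 99.34255843832862 [[ 0.01445567 -0.13978321]] [-0.22195709 -0.15248605 10.35968272] 0.39894689018158036
```

View pics/w4b.png

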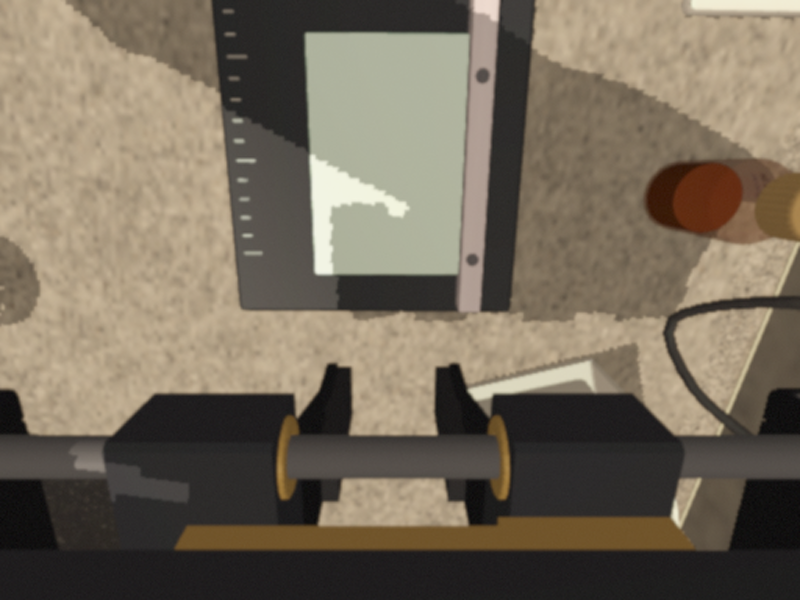

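Run:
```python
from h import *
from bench import r
t=r.camera_info("top")
for z in(0,.05,.1):print(z,(w2b(plane(t,[[516*.64,195*.64],[540*.64,243*.64],[605*.64,215*.64]],z))*1000).round())
i=np.load("w3.npy",allow_pickle=True).item()
for z in(0,.05,.1):print('w3',z,(w2b(plane(i,[[325*.64,188*.64],[85*.64,260*.64]],z))*1000).round())
i=np.load("w4.npy",allow_pickle=True).item()
for z in(0,.05,.1):print('w4',z,(w2b(plane(i,[[600*.64,385*.64],[590*.64,360*.64],[470*.64,388*.64]],z))*1000).round())
```

```text
0 [[ 152. -188.]
 [  59. -217.]
 [  94. -341.]]
0.05 [[ 141. -177.]
 [  52. -205.]
 [  85. -325.]]
0.1 [[ 130. -167.]
 [  44. -194.]
 [  76. -309.]]
w3 0 [[  54. -205.]
 [ 202. -163.]]
w3 0.05 [[  47. -208.]
 [ 170. -173.]]
w3 0.1 [[  40. -211.]
 [ 137. -183.]]
w4 0 [[ 152. -202.]
 [ 143. -184.]
 [  66. -204.]]
w4 0.05 [[ 128. -177.]
 [ 120. -162.]
 [  57. -179.]]
w4 0.1 [[ 104. -152.]
 [  98. -140.]
 [  48. -153.]]
```

Request:
arm_command(moves=[0,-0.1,2,0.3,0,0,3,0,0,0,2.5,0,0,0,1.5,0,0,0,0.8,0,0,0,0.4,0,0,0,0.2,0,0,0,0,0,0,0,0,0])

```text
time: 9.3
ee_pos: [0.6048, -0.3441, 0.0249]
eef_rot: [0.649, 0.761, 0.0, 0.001]
ft_force: [-0.2, 0.5, 0.5]
width: 0.0306
grip_force: 0.0
```

Request:
arm_command(moves=[0,0,0.2,0,0.3,0,0,0,0.3,0,0,0,0.3,0,0,0,0.2,0,0,0,0.25,0,0,0,0.25,0,0,0,0.25,0,0,0,0.25,0,0,0,0.25,0,0,0,0.25,0,0,0,0,0,0,0])

```text
time: 10.3
ee_pos: [0.6, -0.3175, 0.0217]
eef_rot: [0.649, 0.761, 0.0, 0.0]
ft_force: [0.1, -0.2, 0.3]
width: 0.0303
grip_force: 0.1
```

Request:
arm_command(moves=[0.25,0.01,0,0,0.25,0.01,0,0,0.25,0.01,0,0,0.25,0.01,0,0,0.25,0.01,0,0,0.25,0.01,0,0,0.25,0.01,0,0,0.25,0.01,0,0,0.25,0.01,0,0,0.25,0.01,0,0,0.25,0,0,0,0,0,0,0])

```text
time: 11.3
ee_pos: [0.596, -0.2912, 0.0216]
eef_rot: [0.649, 0.761, -0.001, -0.0]
ft_force: [-1.3, -3.8, 2.3]
width: 0.0303
grip_force: 1.8
```

Run:
```python
from h import *
from bench import r
s=r.read_state()
print(s['time'],s['ee_pos'],s['ft_force'],toolyaw(s),w2b(s['ee_pos']))
i=r.camera_info("wrist");im=r.camera("wrist")[:,:,::-1];cv2.imwrite("pics/w5.png",im);np.save("w5.npy",i,allow_pickle=True)
cv2.imwrite("pics/w5b.png",cv2.resize(im,(800,600),interpolation=cv2.INTER_CUBIC))
```

```text
11.3 [ 0.59596559 -0.29115519  0.02157447] [-1.26080171 -3.75125541  2.26451837] 99.0623433114068 [[ 0.01377076 -0.08642085]]
```

View pics/w5b.png

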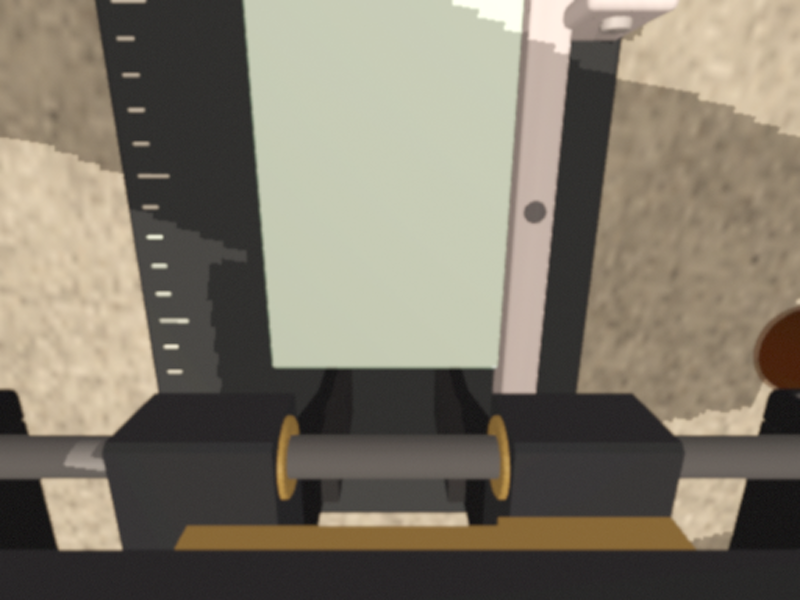

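```bash
cat > m.py <<'E'
from h import *
def E(g,i,n,a,b,z,h=4,s=.64,sign=0):
    p,q,e=edge(g,np.array(a)*s,np.array(b)*s,h,sign=sign);P=plane(i,[p,q],z);B=w2b(P)*1000
    print(n,"res",round(e,2),B.round(1).tolist());return B
E
python3 - <<'E'
from m import *
i=np.load("w5.npy",allow_pickle=True).item();g=cv2.cvtColor(cv2.imread("pics/w5.png"),cv2.COLOR_BGR2GRAY).astype(np.float32)
E(g,i,"trail",(345,367),(435,367),.026)
E(g,i,"plate fence edge",(500,350),(518,90),.026)
E(g,i,"near",(270,340),(250,60),.026)
E
```

```text
trail res 0.0 [[-3.6, -75.7], [28.5, -75.7]]
plate fence edge res 0.06 [[50.5, -69.0], [50.5, 15.0]]
near res 0.09 [[-29.6, -65.3], [-29.4, 23.1]]
```

Request:
arm_command(moves=[0.25,0.01,0,0,0.25,0.01,0,0,0.25,0.01,0,0,0.25,0.01,0,0,0.25,0.01,0,0,0.25,0.01,0,0,0.25,0.01,0,0,0.25,0,0,0,0.25,0,0,0,0.2,0,0,0,0.1,0,0,0,0,0,0,0])

```text
time: 12.35
ee_pos: [0.5922, -0.2666, 0.0215]
eef_rot: [0.649, 0.761, -0.001, -0.0]
ft_force: [-3.3, -5.3, 3.0]
width: 0.0307
grip_force: 2.7
```

Request:
arm_command(moves=[-0.3,0,0,0,-1,0,0,0,-2,0,-2,0,-2,0,-4,0,-2,0,-4,0,-1,0,-3,0,0,0,-1,0,0,0,0,0,0,0,0,0])

```text
time: 13.1
ee_pos: [0.6061, -0.3439, 0.1554]
eef_rot: [0.649, 0.761, 0.0, -0.0]
ft_force: [0.1, -0.3, 0.1]
width: 0.0305
grip_force: 0.0
```

Run:
```python
from h import *
from bench import r
s=r.read_state()
print(s['time'],s['ee_pos'],s['ft_force'],toolyaw(s),w2b(s['ee_pos']))
i=r.camera_info("wrist");im=r.camera("wrist")[:,:,::-1];cv2.imwrite("pics/w6.png",im);np.save("w6.npy",i,allow_pickle=True)
cv2.imwrite("pics/w6b.png",cv2.resize(im,(800,600),interpolation=cv2.INTER_CUBIC))
```

```text
13.1 [ 0.60610302 -0.34388343  0.15541492] [ 0.14487735 -0.31000474  0.10875271] 99.13646374349808 [[ 0.0154412  -0.14008876]]
```

View pics/w6b.png

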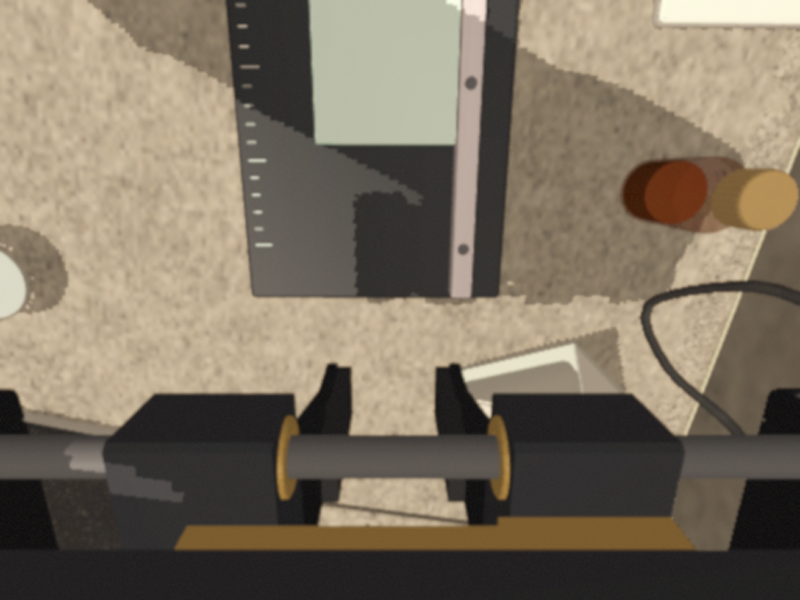

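The plate is still parallel to the fence, with its trailing edge at row 144. I move forward so the camera sees the leading edge together with the red line, and measure there.

Request:
arm_command(moves=[2,0,0,0,2.5,0,0,0,2.5,0,0,0,1,0,0,0,0,0,0,0,0,0,0,0])

```text
time: 13.65
ee_pos: [0.5929, -0.2658, 0.1551]
eef_rot: [0.649, 0.761, -0.0, -0.001]
ft_force: [-0.2, -0.8, 0.6]
width: 0.0305
grip_force: 0.0
```

Run:
```python
from m import *
from bench import r
i=np.load("w6.npy",allow_pickle=True).item();g=cv2.cvtColor(cv2.imread("pics/w6.png"),cv2.COLOR_BGR2GRAY).astype(np.float32)
E(g,i,"w6 fence",(452,280),(456,160),.02)
E(g,i,"w6 plate",(457,135),(461,20),.026)
E(g,i,"w6 trail",(330,145),(440,145),.026)
s=r.read_state();print(s['time'],w2b(s['ee_pos']),s['ee_pos'][2])
i=r.camera_info("wrist");im=r.camera("wrist")[:,:,::-1].copy();cv2.imwrite("pics/w7.png",im);np.save("w7.npy",i,allow_pickle=True)
c=im.astype(int);m=((c[:,:,2]-c[:,:,1])>50).astype(np.uint8)
n,l,st,ce=cv2.connectedComponentsWithStats(m[:230])
for k in range(1,n):
    if st[k,4]>8:print("red",st[k],(w2b(plane(i,ce[k],.02))*1000).round(1))
C=lambda x,y,z:proj(i,[[*b2w(x,y),z]])[0].round(1)
print("pred lead",C(-.027,.0715,.026),C(.053,.0715,.026),"line",C(-.018,.0775,.02),C(.018,.0775,.02),"trail",C(0,-.0485,.026))
# row profile near x=0 of gray and red along y
for bx in(-.01,.0,.01):
    p=np.float32([proj(i,[[*b2w(bx,y),.02]])[0] for y in np.arange(.06,.09,.0015)])
    v=cv2.remap(im,p[None,:,0],p[None,:,1],cv2.INTER_LINEAR)[0];print(bx,v.tolist())
```

```text
w6 fence res 0.09 [[51.3, -132.7], [51.4, -59.9]]
w6 plate res 0.05 [[50.1, -46.3], [50.1, 11.5]]
w6 trail res 0.0 [[-20.9, -51.3], [42.0, -51.3]]
13.65 [[ 0.01472131 -0.06091596]] 0.15509528052887517
red [164   0  12  27 289] [[-55.3  91.7]]
red [ 450    0   62   79 2842] [[214.5  69.7]]
red [212  31  44   2  88] [[-1.4 77.5]]
red [402 190  36  33 916] [[184.5 -81.4]]
pred lead [203.1  37.9] [297.2  38. ] line [214.2  31.6] [256.   31.6] trail [236.7 175.6]
-0.01 [[172, 193, 189], [173, 194, 189], [172, 193, 189], [172, 193, 189], [172, 193, 189], [172, 193, 189], [167, 187, 183], [149, 164, 168], [149, 159, 172], [149, 159, 172], [148, 158, 173], [123, 130, 186], [97, 104, 194], [145, 156, 174], [149, 159, 173], [149, 159, 172], [149, 159, 172], [149, 158, 172], [143, 152, 165], [144, 154, 167]]
0.0 [[172, 193, 189], [172, 193, 189], [172, 193, 189], [172, 193, 189], [172, 193, 188], [172, 193, 189], [166, 187, 182], [148, 163, 167], [148, 157, 171], [147, 157, 171], [146, 156, 171], [121, 129, 185], [95, 102, 194], [144, 153, 172], [148, 157, 170], [148, 158, 170], [148, 157, 170], [148, 157, 170], [148, 157, 169], [147, 157, 169]]
0.01 [[172, 193, 190], [172, 193, 190], [172, 193, 190], [171, 193, 189], [172, 194, 189], [172, 194, 190], [166, 187, 183], [150, 165, 169], [151, 161, 174], [151, 161, 174], [150, 160, 175], [124, 133, 188], [98, 105, 195], [147, 157, 176], [151, 161, 174], [151, 161, 174], [151, 161, 174], [151, 161, 174], [151, 161, 174], [150, 160, 173]]
```

Request:
arm_command(moves=[-0.8,0,1,0,-0.7,0,3,0,0,-0.1,3.5,0,0,0,2.5,0,0,0,1.5,0,0,0,0.8,0,0,0,0.5,0,0,0,0.4,0,0,0,0,0,0,0,0,0])

```text
time: 14.53
ee_pos: [0.5954, -0.2811, 0.0253]
eef_rot: [0.649, 0.761, 0.0, 0.001]
ft_force: [-0.3, 0.6, -0.3]
width: 0.0305
grip_force: 0.0
```

Run:
```python
from h import *
from bench import r
s=r.read_state();print(s['ee_pos'],w2b(s['ee_pos'])*1000,toolyaw(s),s['ft_force'])
```

```text
[ 0.59541278 -0.28106577  0.02527728] [[ 14.82062588 -76.37099496]] 99.07706109628883 [-0.30553623  0.56347722 -0.32839045]
```

Request:
arm_command(moves=[0,0,0.2,0,0.5,0,0,0,0.4,0,0,0,0.2,0,0,0,0.2,0.01,0,0,0.2,0.02,0,0,0.2,0.02,0,0,0.2,0.02,0,0,0.2,0.02,0,0,0,0,0,0,0,0,0,0])

```text
time: 15.45
ee_pos: [0.592, -0.2606, 0.0222]
eef_rot: [0.649, 0.761, -0.0, 0.0]
ft_force: [-1.3, -3.9, 2.5]
width: 0.0303
grip_force: 1.9
```

```bash
cat > k.py <<'E'
from m import *
from bench import r
s=r.read_state();print(s['time'],s['ee_pos'],(w2b(s['ee_pos'])*1000).round(1),toolyaw(s),s['ft_force'])
i=r.camera_info("wrist");im=r.camera("wrist")[:,:,::-1].copy();g=cv2.cvtColor(im,cv2.COLOR_BGR2GRAY).astype(np.float32)
cv2.imwrite("pics/k.png",im);np.save("k.npy",i,allow_pickle=True)
def L(n,a,b,z,h=4):
    p,q=[proj(i,[[*b2w(*v),z]])[0] for v in(a,b)]
    if min(*p,*q)<3 or max(p[0],q[0])>508 or max(p[1],q[1])>380: print(n,"out of view",p,q);return
    E(g,i,n,p,q,z,h,1)
E
python3 - <<'E'
from k import *
L("trail",(0,-.0435),(.028,-.0435),.026)
L("pfence",(.0505,-.03),(.0505,.02),.026,3);L("near",(-.0295,-.03),(-.0295,.02),.026)
E
```

```text
15.45 [ 0.59197136 -0.26055661  0.02217922] [[ 14.7 -55.6]] 99.04532695206372 [-1.30914192 -3.90023828  2.50105303]
trail res 0.03 [[-0.0, -44.7], [28.0, -44.7]]
pfence res 0.04 [[50.5, -30.0], [50.5, 20.0]]
near res 0.04 [[-29.5, -30.0], [-29.5, 20.0]]
```

Request:
arm_command(moves=[0.1,0.02,0,0,0.1,0.01,0,0,0.02,0,0,0,0,0,0,0,0,0,0,0])

```text
time: 15.92
ee_pos: [0.5918, -0.2588, 0.0222]
eef_rot: [0.649, 0.761, -0.001, 0.0]
ft_force: [-2.6, -5.6, 2.6]
width: 0.0301
grip_force: 2.6
```

Request:
arm_command(moves=[-0.3,0,0,0,-1,0,0,0,-2,0,-2,0,-2,0,-4,0,0,0,-4,0,0,0,-3,0,2,0,-1,0,2,0,0,0,1,0,0,0,0,0,0,0,0,0,0,0])

```text
time: 16.83
ee_pos: [0.5923, -0.2595, 0.1588]
eef_rot: [0.649, 0.761, -0.0, -0.0]
ft_force: [0.3, -1.2, 0.3]
width: 0.0307
grip_force: 0.0
```

Run:
```python
from k import *
c=im.astype(int);m=((c[:,:,2]-c[:,:,1])>40).astype(np.uint8)
n,l,st,ce=cv2.connectedComponentsWithStats(m[:100,150:350])
for k in range(1,n):
    if st[k,4]>8:print("red",st[k],(w2b(plane(i,ce[k]+[150,0],.02))*1000).round(2))
for bx in(-.02,-.012,.0,.012,.03):
    ys=np.arange(.066,.086,.0005)
    o=[]
    for z in(.026,):
        p=np.float32([proj(i,[[*b2w(bx,y),z]])[0] for y in ys])
        v=cv2.remap(im,p[None,:,0],p[None,:,1],cv2.INTER_LINEAR)[0].astype(int);print(bx,"G",v[:,1].tolist(),"R-G",(v[:,2]-v[:,1]).tolist())
L("trail",(-.02,-.0425),(.04,-.0425),.026)
L("near",(-.0295,-.03),(-.0295,.05),.026);L("pfence",(.0505,-.03),(.0505,.05),.026,3);L("fence",(.0515,-.055),(.0515,-.085),.02,3)
print(i['origin'],w2b(i['origin']))
```

```text
16.8333 [ 0.59227948 -0.25946438  0.15875197] [[ 15.1 -54.5]] 99.12926920110795 [ 0.28474011 -1.21404792  0.32102976]
red [ 14   0  13  46 442] [[-55.34  93.55]]
red [77  0 12  9 84] [[ -1.39 106.31]]
-0.02 G [195, 195, 195, 195, 196, 196, 196, 196, 196, 196, 196, 196, 196, 196, 196, 196, 196, 196, 195, 192, 186, 169, 146, 108, 78, 53, 53, 55, 54, 50, 47, 45, 47, 49, 50, 51, 52, 53, 53, 51] R-G [-4, -3, -3, -4, -4, -4, -4, -4, -4, -4, -4, -4, -5, -5, -4, -4, -4, -5, -5, -4, -6, -7, -9, -5, -1, 4, 4, 4, 4, 4, 3, 3, 3, 4, 4, 5, 5, 5, 4, 3]
-0.012 G [196, 196, 196, 196, 196, 195, 196, 196, 196, 195, 196, 196, 196, 196, 196, 196, 196, 196, 195, 193, 186, 174, 161, 152, 150, 154, 156, 158, 158, 157, 157, 157, 157, 158, 158, 158, 157, 156, 151, 143] R-G [-4, -4, -4, -4, -4, -3, -4, -4, -4, -4, -4, -4, -4, -4, -4, -4, -4, -4, -4, -5, -4, 2, 9, 20, 23, 18, 16, 14, 13, 14, 14, 14, 14, 13, 13, 13, 13, 13, 13, 13]
0.0 G [196, 196, 196, 196, 196, 195, 195, 196, 196, 196, 196, 196, 196, 196, 196, 196, 196, 195, 194, 192, 183, 172, 158, 158, 158, 160, 160, 161, 161, 160, 160, 160, 160, 160, 160, 1
[... 447 characters left out ...]
, -4, -5, -5, -5, -4, -4, -3, -3, 2, 8, 15, 15, 15, 13, 13, 13, 13, 13, 13, 13, 13, 13, 13, 13, 13, 12, 12, 13]
0.03 G [197, 196, 196, 197, 197, 197, 197, 197, 196, 197, 197, 196, 197, 197, 196, 196, 196, 197, 195, 192, 181, 159, 129, 92, 66, 52, 50, 50, 49, 49, 49, 50, 50, 50, 49, 49, 50, 50, 50, 50] R-G [-4, -3, -3, -4, -4, -4, -5, -5, -4, -4, -4, -4, -4, -4, -4, -4, -4, -5, -4, -5, -5, -6, -6, -4, -2, 2, 2, 2, 2, 2, 3, 2, 2, 2, 2, 3, 3, 2, 2, 3]
trail res 0.06 [[-20.0, -43.6], [40.0, -43.5]]
near res 0.12 [[-30.1, -30.0], [-29.6, 50.0]]
pfence res 0.1 [[50.0, -30.0], [50.3, 50.0]]
fence res 0.03 [[51.3, -55.0], [51.3, -85.0]]
[ 0.57901433 -0.17766286  0.32104716] [[0.01498257 0.02832401]]
```

Run:
```python
from m import *
i=np.load("w2.npy",allow_pickle=True).item();g=cv2.cvtColor(cv2.imread("pics/w2.png"),cv2.COLOR_BGR2GRAY).astype(np.float32)
E(g,i,"fence R",(597,129),(645,129),.02)
E(g,i,"fence L",(110,129),(190,129),.02)
E(g,i,"plate near",(550,367),(240,367),.026)
E(g,i,"plate fence",(430,129),(215,129),.026)
i=np.load("w1.npy",allow_pickle=True).item()
from bench import r
s=r.read_state();T=b2w(-.060,.004);print(w2b(s['ee_pos']),delta(s,[*T,.159]))
t=r.camera("top")[:,:,::-1];cv2.imwrite("pics/t2.png",t);c=t[140:232,205:335];cv2.imwrite("pics/t2b.png",cv2.resize(c,None,fx=6,fy=6,interpolation=cv2.INTER_CUBIC))
```

```text
fence R res 0.0 [[50.8, -125.2], [50.8, -140.5]]
fence L res 0.0 [[50.8, 30.2], [50.8, 4.7]]
plate near res 0.05 [[-29.6, -116.2], [-29.4, -5.3]]
plate fence res 0.08 [[50.2, -71.5], [50.4, -5.4]]
[[ 0.01485317 -0.05541028]] [ 5.93436777 -7.4906383  -0.0331754 ]
```

Request:
arm_command(moves=[1,-2,0,0,1.5,-2,0,0,1.5,-2,0,0,1.5,-1.5,0,0,0.4,0,0,6,0,0,0,7,0,0,0,7,0,0,0,7,0,0,0,7,0,0,0,7,0,0,0,7,0,0,0,7], fingers=69)

```text
time: 17.93
ee_pos: [0.509, -0.214, 0.159]
eef_rot: [0.928, 0.372, -0.0, -0.0]
ft_force: [-0.3, 0.2, -0.7]
width: 0.06
grip_force: 0.0
```

Request:
arm_command(moves=[0,0,0,7,0,0,0,7,0,0,0,7,0,0,0,7,0,0,0,7,0,0,0,0,0,0,0,0])

```text
time: 18.52
ee_pos: [0.509, -0.2136, 0.1591]
eef_rot: [0.997, 0.081, -0.0, -0.0]
ft_force: [-0.2, 0.3, 0.1]
width: 0.0599
grip_force: 0.0
```

Run:
```python
from k import *
T=b2w(-.060,.004);print(s['width'],delta(s,[*T,.0235]))
L("trail",(-.02,-.0425),(.02,-.0425),.026);L("near",(-.0295,-.03),(-.0295,.065),.026);L("pfence",(.0505,-.03),(.0505,.065),.026,3);L("fence",(.0515,-.055),(.0515,-.11),.02,3);L("lead",(-.025,.0765),(-.02,.0765),.026);L("lead2",(.025,.0765),(.045,.0765),.026)
c=im.astype(int);m=((c[:,:,2]-c[:,:,1])>40).astype(np.uint8)
n,l,st,ce=cv2.connectedComponentsWithStats(m)
for k in range(1,n):
    if st[k,4]>5:print("red",st[k],(w2b(plane(i,ce[k],.02))*1000).round(2))
```

```text
18.5167 [ 0.50902221 -0.21356837  0.15907086] [[-59.8   3.9]] 9.251363470614868 [-0.19914381  0.30904904  0.08260688]
0.05994726741540003 [-1.43670614e-02 -4.40774465e-03  1.35570930e+01]
trail res 0.0 [[-20.0, -43.5], [20.0, -43.4]]
near res 0.14 [[-29.7, -30.0], [-30.1, 65.0]]
pfence res 0.03 [[50.1, -30.0], [50.1, 65.0]]
fence res 0.0 [[51.1, -55.0], [51.1, -110.1]]
lead res 0.03 [[-25.1, 77.2], [-20.1, 77.3]]
lead2 res 0.1 [[25.0, 77.0], [44.9, 77.2]]
red [137 121  11  10  85] [[ -1.52 107.99]]
red [115 176  66  10 610] [[-55.42 109.61]]
```

Request:
arm_command(moves=[0,0,3,0.2,0,0,3.5,0,0,0,3,0,0,0,2,0,0,0,1.2,0,0,0,0.5,0,0,0,0.3,0,0.5,0,0,0,0.5,0,0,0,0.5,0,0,0,0.2,0,0,0,0,0,0,0])

```text
time: 19.57
ee_pos: [0.527, -0.2099, 0.025]
eef_rot: [0.997, 0.078, 0.001, 0.0]
ft_force: [-0.9, -0.2, -0.5]
width: 0.06
grip_force: 0.0
```

Request:
arm_command(moves=[0.1,0,0,0,0.1,0,0,0,0.05,0,0,0,0,0,0,0])

```text
time: 19.9
ee_pos: [0.5283, -0.2098, 0.0244]
eef_rot: [0.997, 0.077, -0.0, 0.0]
ft_force: [1.1, 0.2, 0.2]
width: 0.06
grip_force: 0.0
```

Request:
arm_command(moves=[0,0,0.15,0,0.05,0,0,0,0.05,0,0,0,0.05,0,0,0,0,0,0,0])

```text
time: 20.32
ee_pos: [0.5287, -0.2098, 0.0225]
eef_rot: [0.997, 0.077, -0.001, -0.0]
ft_force: [-6.0, -1.2, 1.5]
width: 0.06
grip_force: 2.7
```

Request:
arm_command(moves=[0.05,0,0,0,0.05,0,0,0,0,0,0,0])

```text
time: 20.57
ee_pos: [0.5288, -0.2098, 0.0224]
eef_rot: [0.997, 0.077, -0.002, -0.0]
ft_force: [-8.3, -0.8, 5.5]
width: 0.0606
grip_force: 4.5
```

Request:
arm_command(moves=[-0.3,0,0,0,-1,0,0,0,-1,0,-2,0,0,0,-3.5,0,0,0,-4,0,0,0,-3,0,0,0,-1,0,0,0,0,0,0,0,0,0], fingers=69)

```text
time: 21.32
ee_pos: [0.5079, -0.2131, 0.1577]
eef_rot: [0.997, 0.077, 0.0, 0.0]
ft_force: [-1.0, 0.1, -1.4]
width: 0.06
grip_force: 0.0
```

Run:
```python
from k import *
L("trail",(-.02,-.0425),(.02,-.0425),.026);L("near",(-.0295,-.03),(-.0295,.065),.026);L("pfence",(.0505,-.03),(.0505,.065),.026,3);L("fence",(.0515,-.055),(.0515,-.11),.02,3);L("lead",(-.025,.0765),(-.02,.0765),.026);L("lead2",(.025,.0765),(.045,.0765),.026)
c=im.astype(int);m=((c[:,:,2]-c[:,:,1])>40).astype(np.uint8)
n,l,st,ce=cv2.connectedComponentsWithStats(m)
for k in range(1,n):
    if st[k,4]>5:print("red",st[k],(w2b(plane(i,ce[k],.02))*1000).round(2))
# handle from top picture t2 + wrist/scene views: dark blob
t=r.camera_info("top");a=cv2.imread("pics/t2.png")
d=cv2.inRange(cv2.cvtColor(a,cv2.COLOR_BGR2GRAY),0,45);sub=np.zeros_like(d);sub[142:156,243:264]=d[142:156,243:264]
n,l,st,ce=cv2.connectedComponentsWithStats(sub)
for k in range(1,n):
    if st[k,4]>10:print("handle",st[k],(w2b(plane(t,ce[k],.203))*1000).round(1))
sc=r.camera("scene")[:,:,::-1];cv2.imwrite("pics/s2.png",sc);si=r.camera_info("scene")
for th in(1.4,1.5,1.6):print(th,proj(si,[[*b2w(.072-.16*np.cos(th),.045),.043+.16*np.sin(th)]]),proj(t,[[*b2w(.072-.16*np.cos(th),.045),.043+.16*np.sin(th)]]))
cr=sc[110:215,185:310];cv2.imwrite("pics/s2b.png",np.hstack([cv2.resize(cr,None,fx=5,fy=5,interpolation=cv2.INTER_CUBIC)]))
print(proj(si,[[*b2w(.0515,-.04),.026],[*b2w(.0515,.077),.026]]))
```

```text
21.3167 [ 0.5078714  -0.21311787  0.15769147] [[-60.9   4.6]] 8.869429510874957 [-1.03842594  0.09914543 -1.36631965]
trail res 0.0 [[-20.0, -43.4], [20.0, -43.4]]
near res 0.14 [[-29.7, -30.0], [-30.0, 65.0]]
pfence res 0.1 [[50.1, -30.0], [50.3, 65.0]]
fence res 0.0 [[51.1, -55.0], [51.1, -110.1]]
lead res 0.05 [[-25.1, 77.2], [-20.1, 77.5]]
lead2 res 0.13 [[25.0, 77.2], [45.0, 76.9]]
red [136 121  11  10  89] [[ -1.59 108.18]]
red [115 176  66  10 611] [[-55.27 109.59]]
handle [247 145  14  10 109] [[72.5 42.9]]
1.4 [[243.10373469 158.79344615]] [[254.64596044 161.38337101]]
1.5 [[238.961384   156.54889325]] [[253.72070537 154.66131663]]
1.6 [[234.83666097 154.70818376]] [[252.77960279 148.01888036]]
[[256.31424098 184.44356164]
 [237.00886749 203.67528753]]
```

View pics/s2b.png

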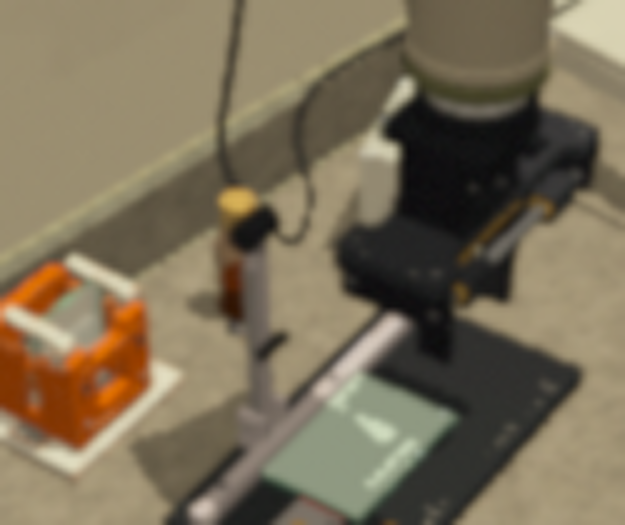

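The handle is at crop (253,228), which matches a bar angle of about 1.58: board x 72, y 44, z 0.203. The plate is against the fence under the bar. Next I straddle the handle and grip its flat ends.

Request:
arm_command(moves=[0,0,-3,-0.2,0,0,-4,0,0,0,-3.5,0,2,-0.6,0,0,3,-0.9,0,0,3.5,-1,0,0,3,-0.9,0,0,1.8,-0.6,0,0,0,0,0,0,0,0,0,0])

```text
time: 22.25
ee_pos: [0.6331, -0.1514, 0.2604]
eef_rot: [0.997, 0.08, -0.001, -0.001]
ft_force: [-0.4, -0.6, -0.5]
width: 0.0601
grip_force: 0.0
```

Run:
```python
from k import *
T=b2w(.072,.0445);print(delta(s,[*T,.188]))
C=proj(i,[[*b2w(.072+dx,.045+dy),.203] for dx in(-.011,.011) for dy in(-.016,.016)]);print("pred handle px",C.round(0).tolist())
d=cv2.inRange(g,0,45).astype(np.uint8);x0,y0=(C.min(0)-25).astype(int);x1,y1=(C.max(0)+25).astype(int)
print(x0,x1,y0,y1);print((g[max(y0,0):y1:4,max(x0,0):x1:5]).astype(int))
```

```text
22.25 [ 0.63308777 -0.15140139  0.26039104] [[72.5 45.7]] 9.197515985087064 [-0.36177038 -0.6073077  -0.52634617]
[-0.03259225  0.13498359  7.23896411]
pred handle px [[273.0, 228.0], [231.0, 227.0], [274.0, 200.0], [231.0, 200.0]]
205 298 175 252
[[151 150 204 210 209 209 208 196 119 107 108 161 186 202 204 204 204 204
  204]
 [141 149 211 217 217 218 218 210 106 123 125 176 214 219 220 221 222 222
  222]
 [119 122 173 170 170 231 232 232 105 109 111 177 216 216 216 225 226 226
  226]
 [ 38  48  71  71  70 237 236 231 105 111 111 170 234 237 237 237 237 237
  237]
 [ 36  51  70  71  71 236 235  47 107 110 111 102  66 237 237 237 237 237
  237]
 [ 38  65  70  71  70 237 236  58 108 112 110 108  86 237 237 237 237 237
  237]
 [ 36  66  70  70  70 237 232 228 105 107 107 116 231 234 237 237 237 237
  237]
 [ 38  84  85  87  88 227  30  28  23  25  23  24  27  29 234 237 237 237
  237]
 [127 204 206 207 209 211  33  33  27  30  30  24  26  28 228 237 237 237
  237]
 [126 202 205 207 209 207  41  42  40  39  37  33  36  37 227 237 237 237
  237]
 [120 154 207 208 210 205  51  53  55  53  52  54  52  49 226 237 236 236
  237]
 [131 196 205 207 208 201  56  57  54  60  65  65  69  70 227 237 236 236
  237]
 [183 205 191 207 210 202  48  50  50  50  52  55  58  60 227 236 236 237
  237]
 [186 186 180 199 184 217  44  44  41  41  42  42  42  43 234 236 236 236
  236]
 [ 67  67  67  68  70 226 234 234 233 233 233 233 233 233 236 236 236 236
  236]
 [ 68  69  68  68  69 222 232 232 233 233 234 234 233 234 236 236 236 236
  236]
 [ 67  67  68  68  69  69  71  67  68  70  68  71  71  70  71  70  71  71
   71]
 [ 68  68  68  67  68  69  69  68  68  67  67  67  69  69  69  69  69  69
   71]
 [ 38  45  39  36  34  43  68  67  69  68  69  68  68  68  69  69  68  68
   68]
 [ 75  75  72  69  69 111  67  68  68  67  68  68  68  68  69  69  68  68
   69]]
```

Request:
arm_command(moves=[0,0.1,2,0,0,0,2.5,0,0,0,1.5,0,0,0,0.8,0,0,0,0.4,0,0,0,0,0,0,0,0,0])

```text
time: 22.88
ee_pos: [0.6334, -0.1539, 0.1918]
eef_rot: [0.997, 0.079, 0.001, 0.0]
ft_force: [-0.2, -0.9, 0.3]
width: 0.06
grip_force: 0.0
```

Request:
arm_command(moves=[0,0,0,0,0,0,0,0,0,0,0,0,0,0,0,0,0,0,0,0,0,0,0,0], fingers=0, squeeze=15)

```text
time: 23.38
ee_pos: [0.6332, -0.1521, 0.1911]
eef_rot: [0.997, 0.08, -0.0, -0.001]
ft_force: [-1.7, 5.9, 1.0]
width: 0.0322
grip_force: 15.0
```

Request:
arm_command(moves=[-0.6,-0.1,0,0,-0.68,0,0.04,0,-1.27,0,0.14,0,-1.26,0,0.24,0,-1.23,0,0.35,0,0,0,0,0])

```text
time: 23.88
ee_pos: [0.5816, -0.1602, 0.1832]
eef_rot: [0.997, 0.079, -0.0, -0.0]
ft_force: [-4.4, 3.6, 1.4]
width: 0.0321
grip_force: 15.0
```

Request:
arm_command(moves=[-1.21,0,0.44,0,-1.16,0,0.53,0,-1.11,0,0.63,0,-1.07,0,0.71,0,-1,0,0.79,0,-0.93,0,0.88,0,0,0,0,0])

```text
time: 24.47
ee_pos: [0.5175, -0.1704, 0.1423]
eef_rot: [0.997, 0.079, -0.001, -0.0]
ft_force: [-3.6, 2.5, -2.5]
width: 0.0319
grip_force: 15.0
```

Request:
arm_command(moves=[-0.87,0,0.94,0,-0.78,0,1.01,0,-0.7,0,1.07,0,-0.62,0,1.13,0,-0.52,0,1.17,0,0,0,0,0])

```text
time: 24.97
ee_pos: [0.4838, -0.1757, 0.0886]
eef_rot: [0.997, 0.079, -0.001, -0.001]
ft_force: [0.7, 3.4, -5.0]
width: 0.0323
grip_force: 15.0
```

Run:
```python
from h import *
from bench import r
s=r.read_state();b=w2b(s['ee_pos'])[0];z=s['ee_pos'][2];print(b*1000,toolyaw(s),s['ft_force'],np.arctan2(z+.012-.043,.072-b[0]),np.hypot(z+.012-.043,.072-b[0]))
```

```text
[-78.7414948   45.31274752] 9.08201647684663 [ 0.68393704  3.43951858 -5.02443392] 0.36511034827597777 0.16137888628144317
```

Request:
arm_command(moves=[-0.36,0,1,0,-0.32,0,1.2,0,-0.19,0,0.9,0,-0.1,0,0.7,0,0,0,0,0,0,0,0,0], squeeze=25)

```text
time: 25.47
ee_pos: [0.4746, -0.1772, 0.0518]
eef_rot: [0.997, 0.079, -0.001, -0.001]
ft_force: [-3.2, 4.0, -3.4]
width: 0.0316
grip_force: 25.0
```

Request:
arm_command(moves=[-0.04,0,0.3,0,0,0,0.2,0,0,0,0,0,0,0,0,0])

```text
time: 25.8
ee_pos: [0.474, -0.1773, 0.0472]
eef_rot: [0.997, 0.079, -0.001, -0.0]
ft_force: [-5.3, 5.8, -1.4]
width: 0.0315
grip_force: 25.0
```

```bash
cat > th.py <<'E'
from h import *
from bench import r
s=r.read_state();b=w2b(s['ee_pos'])[0];z=s['ee_pos'][2];print(s['time'],z,b*1000,toolyaw(s),s['ft_force'],s['torque'],"th",np.arctan2(z+.012-.043,.072-b[0]),np.hypot(z+.012-.043,.072-b[0]))
E
python3 th.py
```

```text
25.8 0.047151991414368474 [-88.63147958  45.30384653] 9.093358102449459 [-5.32055209  5.75230897 -1.37587637] [1.07474295 0.9328309  0.01386533] th 0.10021623502813191 0.1614415035151688
```

Request:
arm_command(moves=[0,0,0.15,0,0,0,0.15,0,0,0,0.15,0,0,0,0.15,0])

```text
time: 26.13
ee_pos: [0.4737, -0.1773, 0.0414]
eef_rot: [0.997, 0.079, -0.002, -0.0]
ft_force: [-9.0, 5.4, 5.2]
width: 0.0319
grip_force: 25.0
```

Request:
arm_command(moves=[0,0,0.1,0,0,0,0.1,0,0,0,0.1,0])

```text
time: 26.38
ee_pos: [0.4735, -0.1774, 0.0383]
eef_rot: [0.997, 0.079, -0.002, -0.0]
ft_force: [-8.7, 5.0, 5.5]
width: 0.0317
grip_force: 25.0
```

Request:
arm_command(moves=[0,0,0.1,0,0,0,0.1,0,0,0,0.1,0])

```text
time: 26.63
ee_pos: [0.4734, -0.1774, 0.0353]
eef_rot: [0.997, 0.079, -0.002, -0.0]
ft_force: [-9.6, 4.9, 4.7]
width: 0.0318
grip_force: 25.0
```

Request:
arm_command(moves=[-0.1,0,0.1,0,0,0,0.1,0])

```text
time: 26.8
ee_pos: [0.4734, -0.1774, 0.0337]
eef_rot: [0.997, 0.079, -0.001, -0.0]
ft_force: [-7.4, 6.1, 4.1]
width: 0.0317
grip_force: 25.0
```

Request:
arm_command(moves=[0,0,0.1,0,0,0,0.1,0])

```text
time: 26.97
ee_pos: [0.4734, -0.1774, 0.0316]
eef_rot: [0.997, 0.079, -0.001, -0.0]
ft_force: [-6.7, 6.8, 4.0]
width: 0.0317
grip_force: 25.0
```

Request:
arm_command(moves=[0,0,0.1,0,0,0,0.1,0])

```text
time: 27.13
ee_pos: [0.4734, -0.1774, 0.0296]
eef_rot: [0.997, 0.079, -0.001, -0.0]
ft_force: [-6.3, 4.9, 4.6]
width: 0.0321
grip_force: 25.0
```

Request:
arm_command(moves=[0,0,0.1,0,0,0,0.1,0])

```text
time: 27.3
ee_pos: [0.4734, -0.1774, 0.0276]
eef_rot: [0.997, 0.079, -0.001, -0.0]
ft_force: [-6.6, 5.1, 4.4]
width: 0.0317
grip_force: 25.0
```

Request:
arm_command(moves=[0,0,0.1,0,0,0,0.05,0])

```text
time: 27.47
ee_pos: [0.4734, -0.1774, 0.0261]
eef_rot: [0.997, 0.079, -0.001, -0.0]
ft_force: [-7.1, 5.9, 4.6]
width: 0.0316
grip_force: 25.0
```

Request:
arm_command(moves=[0,0,0.05,0,0,0,0.05,0])

```text
time: 27.63
ee_pos: [0.4735, -0.1774, 0.0251]
eef_rot: [0.997, 0.079, -0.001, -0.0]
ft_force: [-6.0, 6.1, 3.6]
width: 0.0315
grip_force: 25.0
```

Request:
arm_command(moves=[0,0,0.05,0,0,0,0.05,0])

```text
time: 27.8
ee_pos: [0.4735, -0.1774, 0.0242]
eef_rot: [0.997, 0.079, -0.001, -0.0]
ft_force: [-6.3, 5.4, 3.5]
width: 0.0317
grip_force: 25.0
```

Request:
arm_command(moves=[0,0,0.05,0,0,0,0.05,0])

```text
time: 27.97
ee_pos: [0.4735, -0.1774, 0.0231]
eef_rot: [0.997, 0.079, -0.001, -0.0]
ft_force: [-6.0, 5.3, 4.3]
width: 0.0317
grip_force: 25.0
```

Request:
arm_command(moves=[0,0,0.05,0,0,0,0.05,0])

```text
time: 28.13
ee_pos: [0.4735, -0.1774, 0.0221]
eef_rot: [0.997, 0.079, -0.001, -0.0]
ft_force: [-5.9, 6.2, 4.0]
width: 0.0315
grip_force: 25.0
```

Request:
arm_command(moves=[0,0,0.05,0,0,0,0.05,0])

```text
time: 28.3
ee_pos: [0.4736, -0.1774, 0.0212]
eef_rot: [0.997, 0.079, -0.001, -0.0]
ft_force: [-6.4, 5.4, 4.1]
width: 0.0316
grip_force: 25.0
```

```bash
python3 th.py
```

```text
28.3 0.02116319368314735 [-89.06874852  45.24897658] 9.097422678332725 [-6.38746109  5.37961233  4.06120164] [ 1.36174978  1.06823712 -0.02460103] th -0.06099633806111087 0.16136884615382616
```

Request:
arm_command(moves=[0,0,0.05,0,0,0,0.05,0])

```text
time: 28.47
ee_pos: [0.4736, -0.1774, 0.0203]
eef_rot: [0.997, 0.079, -0.001, -0.0]
ft_force: [-8.3, 6.6, 9.1]
width: 0.0318
grip_force: 25.0
```

Request:
arm_command(moves=[0,0,0.05,0,0,0,0.05,0])

```text
time: 28.63
ee_pos: [0.4737, -0.1774, 0.0198]
eef_rot: [0.997, 0.079, -0.001, -0.0]
ft_force: [-10.7, 7.4, 17.0]
width: 0.0318
grip_force: 25.0
```

Contact felt: the handle force rose from 4 to 17 N within 1.5 mm, so the nose is pressed on the plate. I release without pulling up.

Request:
arm_command(moves=[0,0,0,0,0,0,0,0,0,0,0,0,0,0,0,0,0,0,0,0], fingers=69)

```text
time: 29.05
ee_pos: [0.4742, -0.1783, 0.0189]
eef_rot: [0.997, 0.079, 0.0, 0.0]
ft_force: [-0.1, 1.1, -0.1]
width: 0.0558
grip_force: 0.0
```

Request:
arm_command(moves=[0,0,-0.5,0,0,0,-1,0,0,0,-2,0,0,0,-3,0,0,0,-4,0,0,0,-3,0,0,0,-1,0,0,0,0,0,0,0,0,0])

```text
time: 29.8
ee_pos: [0.474, -0.178, 0.1641]
eef_rot: [0.997, 0.079, 0.0, 0.0]
ft_force: [-0.1, -0.2, -0.4]
width: 0.0603
grip_force: 0.0
```

Run:
```python
from k import *
L("trail",(-.02,-.0425),(.02,-.0425),.026);L("near",(-.0295,-.03),(-.0295,.02),.026);L("pfence",(.0505,-.03),(.0505,.02),.026,3);L("fence",(.0515,-.055),(.0515,-.11),.02,3);L("lead",(-.026,.0765),(-.020,.0765),.026);L("lead2",(.025,.0765),(.045,.0765),.026)
c=im.astype(int);m=((c[:,:,2]-c[:,:,1])>40).astype(np.uint8)
n,l,st,ce=cv2.connectedComponentsWithStats(m)
for k in range(1,n):
    if st[k,4]>5:print("red",st[k],(w2b(plane(i,ce[k],.02))*1000).round(2))
# handle: dark rectangle near predicted
C=proj(i,[[*b2w(-.088+dx,.045+dy),.036] for dx in(-.011,.011) for dy in(-.016,.016)]);print(C.round(0).tolist())
```

```text
29.8 [ 0.474002   -0.1780099   0.16411398] [[-88.8  44.6]] 9.076994140561549 [-0.12385529 -0.24814812 -0.40944681]
trail res 0.04 [[-20.1, -43.5], [19.9, -43.4]]
near res 0.0 [[-29.7, -30.0], [-29.7, 20.0]]
pfence res 0.0 [[50.3, -30.0], [50.3, 20.0]]
fence res 0.0 [[52.9, -54.8], [52.9, -109.8]]
lead res 0.0 [[-26.0, 77.4], [-20.0, 77.4]]
lead2 res 0.0 [[25.0, 77.2], [45.0, 77.2]]
red [179  89  11  10  80] [[ -1.   107.36]]
red [156 146  66  10 614] [[-54.54 108.03]]
[[267.0, 198.0], [234.0, 198.0], [267.0, 176.0], [234.0, 176.0]]
```

```bash
python3 -c "
from bench import r
print(r.close_job())"
```

```text
the job is handed in; nothing more can be done
None
```

The job is handed in: the plate's long side is against the fence, its leading edge measures within about 0.5 mm of the red line, and the bar's nose is pressed on the plate. The bar was still down and the plate had not moved when I let go; the handle peaked at 17 N, which by the stated 2.4:1 ratio put roughly 30 N on the plate for a moment.

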